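# Cock and load the toy catapult

### The arm

A 6-joint arm with a two-finger parallel gripper is mounted at the origin on a cart in front of the work surface, level with it; the furniture and walls round the work are solid. World frame = base frame: x ahead of the robot, y to its left, z up, the work surface at z = 0. Lengths are in m, angles in degrees, forces in N, time in s.
With the tool pointing down it reaches from about 0.35 to 0.975 m from the base axis. Payload 4.9 kg.
Tool frame: the origin (TCP) lies at the very end of the fingers, on their centre line; the grasp point (between the pads) lies 19 mm behind it; z points along the fingers, y is the line along which they close (so a half turn about z gives the same grasp; the last joint's range is limited). The gripper opens to 85 mm and grips with 20 to 120 N. Pads are 22 mm wide; open, the fingers measure 114 mm over their backs; the gripper's body (76 mm by 85 mm) begins 54 mm behind the grasp point. The pads swing forward as they close: fully open they stand 13 mm farther back than shut.
Start: joints at [68.698, 3.019, 92.412, -0, 84.569, -6.818], TCP at [0.156, 0.605, 0.205] pointing down, gripper open.
Joint ranges: [-172.51, 172.51], [-57.92, 126.97], [3.15, 148.05], [-58.71, 238.71], [5.1, 150.11], [-179.66, 179.66]. Speed limits (degrees/s): [147.25, 147.25, 180, 180, 180, 180].

### API

Orientations are given as a 3x3 rotation matrix whose columns are the frame's x, y, z axes.
In Python, from bench import manip gives the robot as it stands.
- The arm moves only by the shell command python3 -m crank 'ROWS' [OPENING]. ROWS is JSON, a list of rows, each a list of 6 numbers: the shift along the tool's x, y, z in mm, then the turn, a rotation vector about the tool's x, y, z in rad. In form: [[x, y, z, ax, ay, az], ...]. A call has 1 to 20 rows; each row shifts and turns the commanded pose from where the row before left it, along the tool's axes as they then stand; what a row does not reach is not made up. A row lasts 1/10 s, in which the tool goes at most 50 mm and 8.59 degrees, less where a joint would pass 70% of its speed; a pose out of reach is approached as far as the arm can. A call is refused whole if a number of a shift passes 50 or a number of a turn 0.15, either way. A call with a gripper value outside its range is refused whole. OPENING is the finger opening in mm, from 0 to 85.4, set as the call begins (- or left out, the last holds). The fingers move at their own pace and stop on an object; the grip force is fixed at half the most. Time passes only in rows, so rows that do not move let the fingers close. It gives the time, the measured TCP pose, the force, the opening and the grip force at its end, in the units of the state.
- manip.get_obs(): the state, without advancing time (a new reading comes with each control period).
- manip.camera(name): name is "side" or "top"; returns the picture (384x512x3 uint8, blue, green, red); there is no depth.
- manip.calibration(name): a dict with "fx", "fy", "cx", "cy" (pixels), "world_from_camera" (4x4, takes a point from camera to world coordinates). Camera axes: x right, y down, z forward; pixel columns grow to the right and rows downward; lengths in m; the calibration is good to about 2 mm. A picture is of the moment at which its call begins. calibration takes no time and is no camera call.
- manip.finish_job(): hands the job in; it is judged then, once.
Trained networks look in the newest picture that a camera, given by its name, has taken for a name from the list of things; names that differ only in an ending like _2 or _b are one class to them, and where a whole thing is asked for, a point or a joint stands for the part that bears it (a point fixed in the world has none). Each returns a list of dicts, best first, with "conf" (0 to 1); they miss things now and then, are a little off and sometimes report something else, mostly with a low value. They report only what shows in the picture. A call takes as long as a camera call.
- manip.search_frame(name, camera): "rect" ([left, top, width, height] as shares, 0 to 1, of the picture: columns of its width, rows of its height, round what is visible of it).
The state is a dict: "time": time; "q": joint angles; "qvel": joint speeds; "joint_efforts": joint torques, N m; "position": TCP position; "orientation": TCP orientation; "wrist_force": force on the tool from outside, world axes, zero at the start; "moment": the same for the moment, N m; "opening": finger opening in m; "gripper_force": force on a finger pad.
Only numpy, scipy, OpenCV 4.12 (cv2) and the standard library are available. Lean on these libraries where they do the work, as an engineer would, in place of code of your own. Each camera call takes 0.05 s, during which the arm holds its last target. There are 200 camera calls.

### The job

Cock the wooden toy catapult: draw its sprung throwing arm down by the knob at its end until it just meets the sprung buffer under the catch (do not ram it), swing it sideways so that the ball-ended steel pin on its side goes under the hook, and ease it up gently until it hangs on the hook by itself; never let the arm slip or snap up. Then lay the smallest wood offcut in the tray of the cocked arm without setting it off, and leave the other things on the bench where they are.

Things in the scene. Friction and masses are not known exactly. Their poses are not given: they have to be found in the camera images.
- catapult: toy catapult of wood, screwed to the bench. Baseboard 300x190x18 mm; origin at the centre of its underside, x along the board from the knob end to the pivot end (the arm points to -x, roughly toward the robot), y to the left seen along x, z up. A pedestal at (120, -30) mm carries the fork. All local offsets below are in this frame.
- pivot (a point): the arm's pivot, at (120, -30, 100) mm on the catapult: the horizontal axle (along y) and the upright swivel axis of the fork cross here.
- throw_arm (a joint): pitch of the throwing arm (rad): 0 = at rest, 0.6 rad above level, tip up; grows as the tip is drawn down; 0.6 = level. A spring drives it back to 0: drawing it by the knob takes about 1.5 N at the start and 6 N near level. Let go, it flies up. Hanging on the hook it reads 0.53 to 0.67, depending on the height at which the catch is clamped.
- yoke: steel fork on the pedestal that carries the throwing arm; origin at the pivot. It lets the whole arm swivel sideways about the upright axis, only toward the catapult's +y (the catch's side), from 0 to 0.19 rad; a weak spring (about 1 N at the knob) brings it back to 0. Its yaw follows the swivel (turns negative about z as the tip goes to +y).
- knob (a point): centre of the round wooden knob, 26 mm diameter, at the end of the arm, 250 mm from the pivot; the place to hold the arm (grip it across y: it turns between the fingers as the arm comes down). Nothing stands within 60 mm of it to either side.
- tray (a point): centre of the floor of the tray on the arm, 190 mm from the pivot, upper side of the arm; inside 64 mm along the arm, 58 mm across, rim 5 mm high. z points out of the tray (up when the arm is level), x along the arm toward the pivot.
- pin_ball (a point): centre of the steel ball, 12 mm diameter, on the end of a 5 mm pin that sticks out of the arm's +y side: 130 mm from the pivot, 30 mm to the side of the arm's middle line.
- catch_post: foot of the catch, standing at (-3, 55, 18) mm on the board, 85 mm to the +y side of the arm's rest line. Its head (flat steel hook, buffer bar below it) is clamped up to 8 mm higher or lower than the mean, differently each time; this is NOT reported and must be felt or seen. Force between arm and catch: about 11 N when hanging on the hook; above 24 N it is damaged.
- seat_mean (a point): where the ball's centre sits under the hook when hooked, for the mean clamping height (truly up to 8 mm higher or lower). The hook reaches 45 mm from its pivot toward the arm and ends in a lip turned down 3 mm. With swivel 0 the ball passes the lip 4 mm clear; from swivel 0.145 rad on it is past the lip and can rise behind it. Pressed down 4 mm at the ball, it comes free again.
- buffer_mean (a point): middle of the top of the rubber buffer bar (20x38 mm) below the hook, for the mean clamping height (truly up to 8 mm higher or lower, with the hook). It is 14.5 mm below the lip, so the 12 mm ball has 2.5 mm to spare; from resting on it to seated the ball rises 5.7 mm. Sprung: 3 N to move it, then 3 N per mm, solid after 2.5 mm. At the knob half of that force is felt.
- tail_mean (a point): end of the trigger tail of the hook, for the mean clamping height: a 5 mm steel rod on the far side of the post from the arm, bent up. Hook and tail turn on an upright pivot at the post and are a hair trigger: a push of about 1 N along x slides the hook off the ball and the arm fires. Keep clear of it.
- offcut_0: the smallest wood offcut, the one to load: 22x45x14 mm, brown, lying on its flat side; origin at the centre of its underside, long side along its y.
- offcut_1: the larger bar-shaped softwood offcut, 34x85x20 mm; a bystander, to be left alone; origin at the centre of its underside.
- shelf_offcut_1: a squarish softwood offcut, 61x56x25 mm; a bystander, to be left alone; origin at the centre of its underside.
- chuck_key: drill chuck key, 84x96x13 mm; a bystander, to be left alone; origin at the centre of its underside.
- hammer_small: small hammer lying flat, 249x91x22 mm; a bystander, to be left alone; origin at the centre of its underside.
- sanding_block: sanding block, 66x116x34 mm; a bystander, to be left alone; origin at the centre of its underside.

How it is judged:
By the outcome, as a careful person would: the job done as asked, in the order asked, and still so for the second after the job is handed in, with the robot touching nothing.
It also fails if it takes over 72 s, if anything falls off the work surface, if the arm or the gripper's body presses on something with over 40 N, if the wrist force passes 120 N, or if a joint passes its speed limit or range.

## Working session

There is one attempt and no reset: what is moved stays moved. The work goes in short steps, Python scripts to look and compute and a shell command to move; the robot and the scene stay as the last step left them, time stands still between calls to the robot, and variables do not carry over. Pictures are saved under pics/ and viewed, at most 10 in all, crops included, and the job is handed in when it is done.

```bash
mkdir -p pics; ls; cat > h.py <<'E'
from bench import manip
import numpy as np, cv2
def cal(n):
    c=manip.calibration(n); return c,np.array(c["world_from_camera"])
def proj(n,P):
    c,T=cal(n); p=np.linalg.inv(T)@np.append(P,1); return np.array([c["fx"]*p[0]/p[2]+c["cx"],c["fy"]*p[1]/p[2]+c["cy"]])
def ray(n,uv):
    c,T=cal(n); d=T[:3,:3]@np.array([(uv[0]-c["cx"])/c["fx"],(uv[1]-c["cy"])/c["fy"],1]); return T[:3,3],d/np.linalg.norm(d)
def atz(n,uv,z):
    o,d=ray(n,uv); return o+d*(z-o[2])/d[2]
def tri(uvt,uvs):
    o,d=ray("top",uvt);p,e=ray("side",uvs)
    s=np.linalg.lstsq(np.c_[d,-e],p-o,rcond=None)[0]; a=o+d*s[0];b=p+e*s[1]; return (a+b)/2,np.linalg.norm(a-b)
E
python3 - <<'E'
from h import *
o=manip.get_obs(); print(o)
for n in("top","side"):
    im=manip.camera(n); cv2.imwrite(f"pics/{n}0.png",cv2.resize(im,(800,600),interpolation=cv2.INTER_CUBIC))
    c,T=cal(n); print(n,c["fx"],T.round(3).tolist())
    for k in "catapult throw_arm yoke knob tray pin_ball catch_post offcut_0 offcut_1 hammer_small sanding_block chuck_key shelf_offcut_1".split():
        r=manip.search_frame(k,n)
        print(k,[(round(x["conf"],2),[round((x["rect"][0]+x["rect"][2]/2)*512,1),round((x["rect"][1]+x["rect"][3]/2)*384,1),round(x["rect"][2]*512),round(x["rect"][3]*384)]) for x in r[:2]])
print(manip.get_obs()["time"])
E
```

```text
pics
{'time': 0.0, 'q': array([ 6.86980733e+01,  3.05758917e+00,  9.24936204e+01,  5.88467091e-05,
        8.45675268e+01, -6.81716658e+00]), 'qvel': array([ 0.00834222,  0.0621856 , -0.00670425, -0.03511067, -0.04532727,
       -0.01701098]), 'joint_efforts': array([-6.19129441e-04, -3.93701613e+01, -3.70162153e+01, -2.19656081e-04,
        7.19216492e-03,  1.73900003e-05]), 'position': array([0.15606484, 0.60449545, 0.20324356]), 'orientation': array([[-9.68214086e-01,  2.50121802e-01, -7.53796944e-04],
       [ 2.50122816e-01,  9.68212193e-01, -1.93038260e-03],
       [ 2.47004617e-04, -2.05756544e-03, -9.99997853e-01]]), 'wrist_force': array([-0.54971863,  0.48482742, -0.49407937]), 'moment': array([-0.00381372,  0.04249055,  0.03390293]), 'gripper_force': 0.0, 'opening': 0.08550236649215977}
top 483.1278403140514 [[0.028, -0.996, 0.082, 0.454], [-1.0, -0.027, 0.011, 0.16], [-0.009, -0.082, -0.997, 2.045], [0.0, 0.0, 0.0, 1.0]]
catapult [(0.78, [233.2, 207.9, 50, 78]), (0.57, [220.9, 206.6, 22, 17])]
throw_arm [(0.74, [236.2, 204.2, 17, 49]), (0.31, [232.9, 207.3, 51, 76])]
yoke 
[... 804 characters left out ...]
.73, [330.6, 310.2, 26, 19])]
throw_arm [(0.6, [230.9, 178.1, 59, 13])]
yoke [(0.67, [235.5, 182.7, 63, 22])]
knob [(0.88, [232.8, 180.1, 63, 17])]
tray [(0.7, [232.9, 176.8, 55, 11])]
pin_ball [(0.69, [231.5, 181.2, 58, 15]), (0.18, [224.1, 191.8, 23, 18])]
catch_post [(0.47, [222.9, 192.1, 20, 12])]
offcut_0 [(0.83, [330.7, 309.9, 30, 17]), (0.47, [320.2, 269.1, 5, 13])]
offcut_1 [(0.83, [330.7, 309.9, 30, 17]), (0.47, [320.2, 269.1, 5, 13])]
hammer_small [(0.71, [233.2, 180.9, 62, 15]), (0.65, [191.3, 163.3, 59, 35])]
sanding_block [(0.78, [295.0, 328.6, 34, 46])]
chuck_key [(0.73, [364.0, 275.0, 25, 21]), (0.66, [230.5, 179.8, 60, 12])]
shelf_offcut_1 [(0.64, [309.4, 236.6, 22, 24])]
1.4
```

```bash
python3 - <<'E'
from h import *
a=manip.camera("top")[155:245,200:320]; b=manip.camera("side")[150:250,170:303]
cv2.imwrite("pics/t1.png",cv2.resize(a,(800,600),interpolation=cv2.INTER_CUBIC))
cv2.imwrite("pics/s1.png",cv2.resize(b,(798,600),interpolation=cv2.INTER_CUBIC))
E
```

```text
(no output)
```

View pics/top0.png

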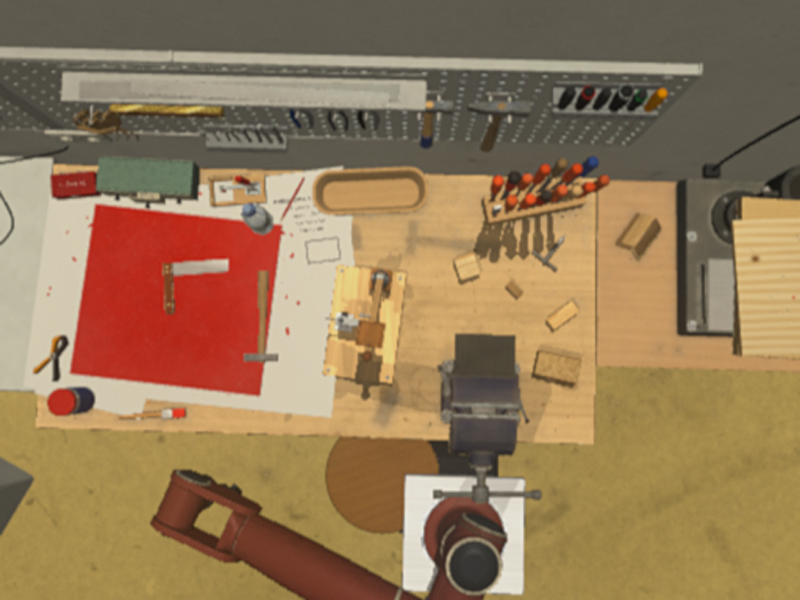

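View pics/t1.png

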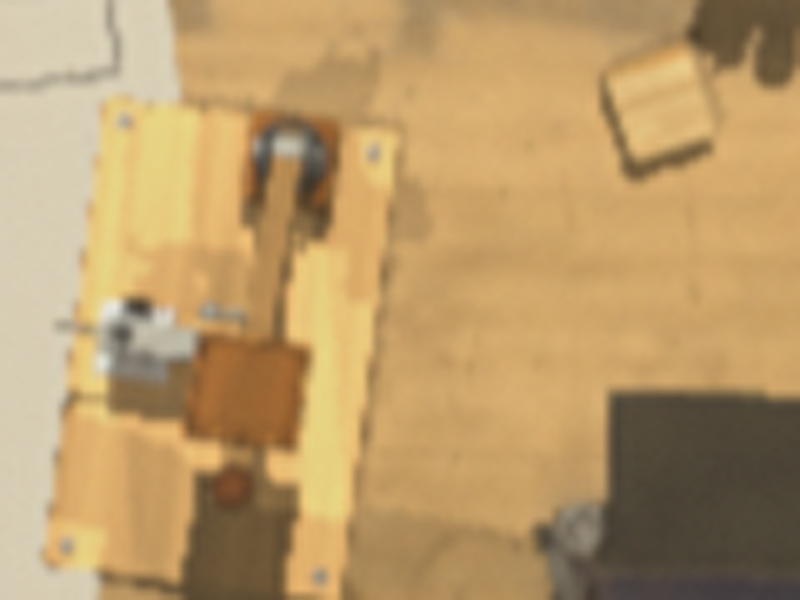

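View pics/s1.png

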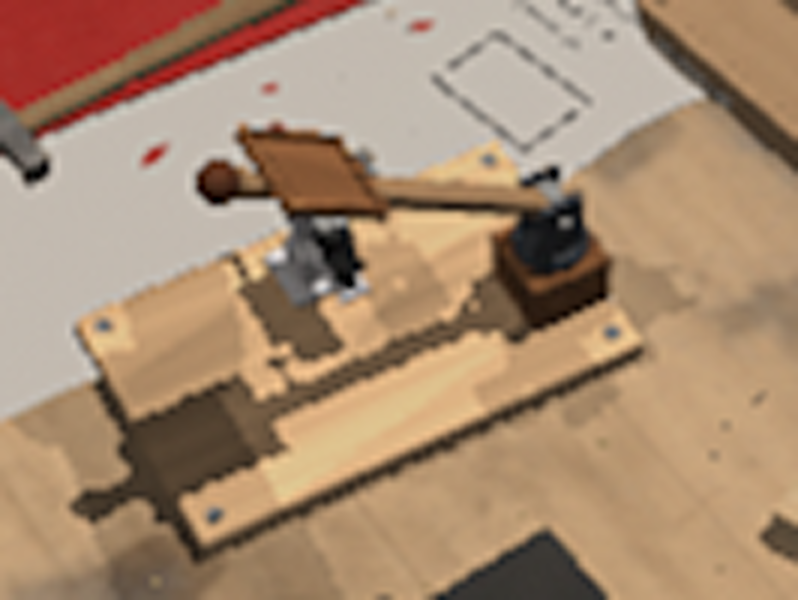

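```bash
cat >> h.py <<'E'
T=lambda u,v:(200+(u+.5)/6.6667-.5,155+(v+.5)/6.6667-.5)
S=lambda u,v:(170+(u+.5)/6-.5,150+(v+.5)/6-.5)
E
python3 - <<'E'
from h import *
t=[atz("top",T(*p),.018) for p in[(125,120),(374,152),(67,546),(320,576)]]
s=[atz("side",S(*p),.018) for p in[(488,160),(613,333),(104,325),(214,515)]]
for a,b in zip(t,s): print(a.round(4),b.round(4))
for q in(t,s):
    d=(q[0]+q[1]-q[2]-q[3])/2; e=(q[0]+q[2]-q[1]-q[3])/2
    print("c",np.mean(q,0).round(4),"yaw",np.degrees(np.arctan2(d[1],d[0])).round(2),np.degrees(np.arctan2(-e[0],e[1])).round(2),np.linalg.norm(d),np.linalg.norm(e))
print("knob",tri(T(232,486),S(220,182)))
im=manip.camera("top"); cv2.imwrite("pics/t2.png",cv2.resize(im[160:220,310:390],(800,600),interpolation=cv2.INTER_CUBIC))
im=manip.camera("side"); cv2.imwrite("pics/s2.png",cv2.resize(im[225:305,290:397],(800,598),interpolation=cv2.INTER_CUBIC))
for n in("top","side"):
  for k in("offcut_0","offcut_1"):
    manip.camera(n)
    print(n,[(round(x["conf"],2),(np.array(x["rect"])*[512,384,512,384]).round(1)) for x in manip.search_frame(k,n)])
E
```

```text
[0.6938 0.3464 0.018 ] [0.6966 0.347  0.018 ]
[0.6777 0.188  0.018 ] [0.6805 0.187  0.018 ]
[0.424  0.3735 0.018 ] [0.4274 0.3732 0.018 ]
[0.4097 0.2143 0.018 ] [0.4113 0.2139 0.018 ]
c [0.5513 0.2805 0.018 ] yaw -5.67 -5.46 0.27018048137361733 0.15954422491729683
c [0.554  0.2803 0.018 ] yaw -5.62 -5.74 0.27051711757439517 0.16043812082036701
knob (array([0.46454617, 0.25824952, 0.24139789]), np.float64(0.0028573290498063093))
top [(0.68, array([352.8, 192.9,  18.2,  15.5])), (0.62, array([325.8, 182.5,   7. ,   8.9]))]
top [(0.49, array([351.9, 192.7,  16.6,  15.6]))]
side [(0.54, array([315.7, 302.4,  28.4,  18.4])), (0.31, array([206.7, 169.6,  51.8,  13.6]))]
side [(0.74, array([316.6, 300.2,  27. ,  20.4])), (0.27, array([214.9, 188.4,  13. ,  12.3]))]
```

View pics/t2.png

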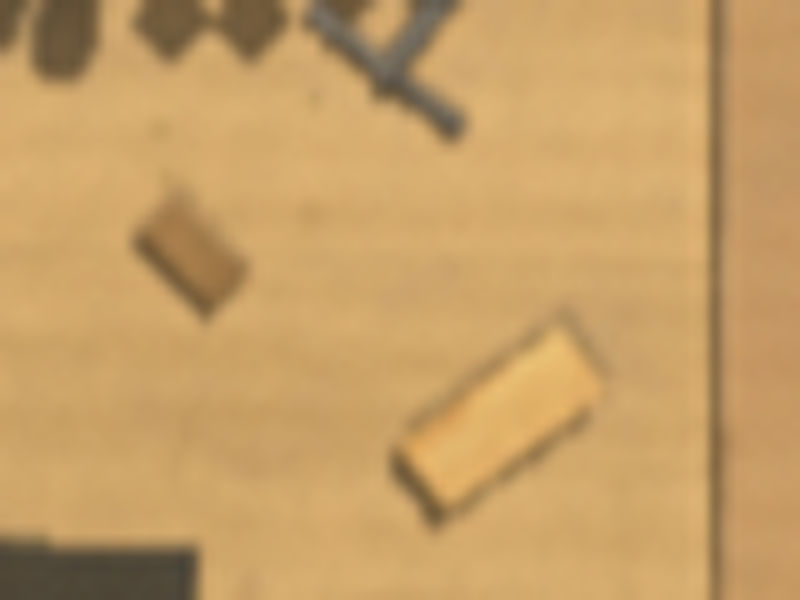

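View pics/s2.png

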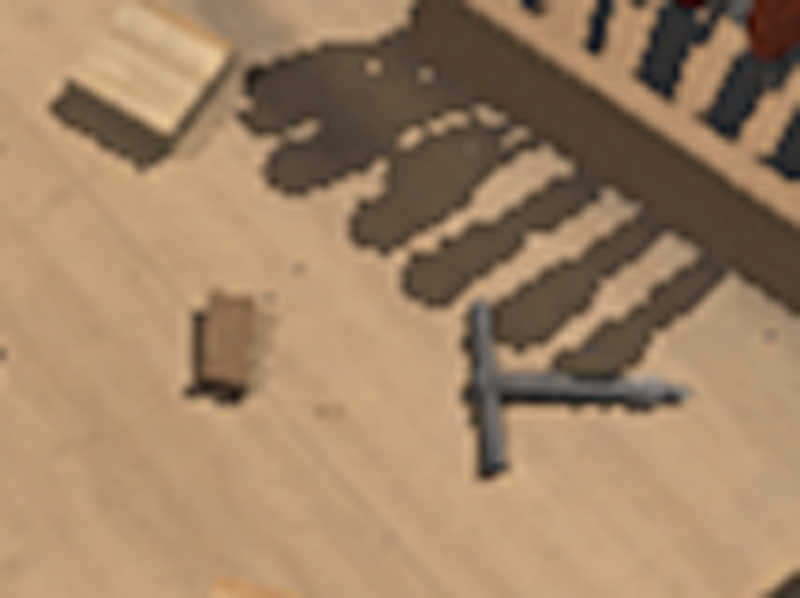

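The crops show the board's four screws (top crop 125,120 / 374,152 / 67,546 / 320,576) and the knob (232,486). The small brown offcut is at top crop 192,253, side crop 229,342. Both views agree on the pose, so I'll move now.

```bash
cat >> h.py <<'E'
C=np.array([.5527,.2804,0]);Y=np.radians(-5.63)
Rz=lambda a:np.array([[np.cos(a),-np.sin(a),0],[np.sin(a),np.cos(a),0],[0,0,1]])
def w(p): return C+Rz(Y)@np.array(p)/1000
def knob(th,sw=0,r=250): # th joint
    e=.6-th; l=r*np.cos(e); return w([120-l*np.cos(sw),-30+l*np.sin(sw),100+r*np.sin(e)])
def down(yaw): # tool y along yaw+90, tool x = -dir
    R=Rz(yaw); return np.c_[-R[:,0],R[:,1],-R[:,2]]
def delta(P,R=None):
    o=manip.get_obs(); M=np.array(o["orientation"]); d=M.T@(np.array(P)-o["position"])*1000
    r=cv2.Rodrigues(M.T@R)[0].ravel() if R is not None else None
    print("t",round(o["time"],2),"pos",(o["position"]*1000).round(1),"F",o["wrist_force"].round(2),"M",o["moment"].round(2),"open",round(o["opening"]*1000,1),"grip",round(o["gripper_force"],1),"-> d",d.round(1),"rot",None if r is None else r.round(3))
E
python3 -m crank '[[0,0,-22,0,0,0],[0,0,-22,0,0,0],[0,0,-22,0,0,0],[0,0,-22,0,0,0],[0,0,-22,0,0,0],[0,0,-22,0,0,0],[-27.5,-18.4,0,0,0,0],[-27.5,-18.4,0,0,0,0],[-27.5,-18.4,0,0,0,0],[-27.5,-18.4,0,0,0,0],[-27.5,-18.4,0,0,0,0],[-27.5,-18.4,0,0,0,0],[-27.5,-18.4,0,0,0,0],[-27.5,-18.4,0,0,0,0],[-27.5,-18.4,0,0,0,0],[-27.5,-18.4,0,0,0,0],[-27.5,-18.4,0,0,0,0],[-27.5,-18.4,0,0,0,0],[-27.5,-18.4,0,0,0,0],[-27.5,-18.4,0,0,0,0]]' 85
python3 - <<'E'
from h import *
delta(knob(0)+[0,0,.08],down(Y))
u,v=192,253; t=(310+(u+.5)/10-.5,160+(v+.5)/10-.5); s=(290+229.5/7.477-.5,225+342.5/7.477-.5)
print(knob(0),atz("top",t,.010),atz("side",s,.014))
c=[atz("top",(310+u/10-.5,160+v/10-.5),.014) for u,v in[(135,240),(208,318),(247,270),(178,190)]]
print(np.array(c).round(4))
E
```

```text
time: 4.0
position: [0.4654, 0.2583, 0.3367]
orientation: [[-0.968, 0.25, 0.0], [0.25, 0.968, 0.0], [-0.0, 0.0, -1.0]]
wrist_force: [-0.5, 1.2, -0.1]
opening: 0.0853
gripper_force: 0.0
t 4.0 pos [465.4 258.3 336.7] F [-0.46  1.19 -0.09] M [-0.05 -0.01 -0.03] open 85.3 grip 0.0 -> d [ 1.7  0.3 15.5] rot [ 0.     0.    -0.155]
[0.46383944 0.25901442 0.24116062] [ 0.65511982 -0.12154443  0.01      ] [ 0.65479819 -0.12393351  0.014     ]
[[ 0.6598 -0.0967  0.014 ]
 [ 0.6276 -0.1279  0.014 ]
 [ 0.6484 -0.144   0.014 ]
 [ 0.6815 -0.1145  0.014 ]]
```

```bash
python3 -m crank '[[1.7,0.3,0,0,0,-0.0775],[0,0,0,0,0,-0.0775],[0,0,20,0,0,0],[0,0,20,0,0,0],[0,0,20,0,0,0],[0,0,20,0,0,0],[0,0,15,0,0,0],[0,0,10,0,0,0],[0,0,7,0,0,0],[0,0,2.5,0,0,0],[0,0,0,0,0,0],[0,0,0,0,0,0]]'
python3 - <<'E'
from h import *
delta(knob(0)-[0,0,.019],down(Y))
a=manip.camera("top")[175:255,190:297]; b=manip.camera("side")[130:210,170:277]
cv2.imwrite("pics/g1.png",np.hstack([cv2.resize(x,(400,300),interpolation=cv2.INTER_CUBIC) for x in(a,b)]))
E
```

```text
time: 5.2
position: [0.4635, 0.2603, 0.223]
orientation: [[-0.995, 0.098, 0.001], [0.098, 0.995, 0.001], [-0.001, 0.001, -1.0]]
wrist_force: [0.3, 0.4, -0.1]
opening: 0.0851
gripper_force: 0.0
t 5.2 pos [463.5 260.3 223. ] F [ 0.34  0.45 -0.09] M [ 0.01 -0.02 -0.02] open 85.1 grip 0.0 -> d [-0.4 -1.3  0.8] rot [0.001 0.001 0.   ]
```

View pics/g1.png

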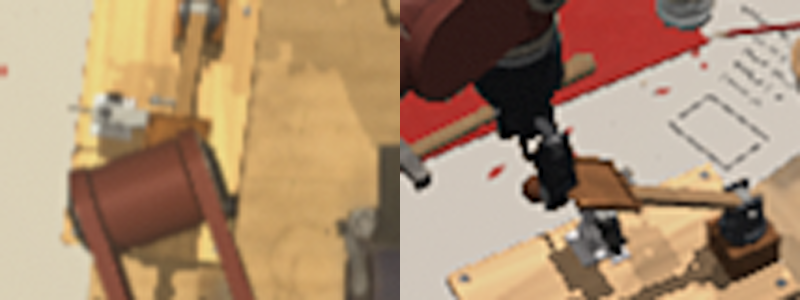

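```bash
python3 -m crank '[[-0.4,-1.3,2,0,0,0],[0,0,0,0,0,0],[0,0,0,0,0,0],[0,0,0,0,0,0],[0,0,0,0,0,0],[0,0,0,0,0,0],[0,0,0,0,0,0],[0,0,0,0,0,0]]' 18
python3 - <<'E'
from h import *
delta(knob(0)-[0,0,.019],down(Y))
for th in (.1,.2,.3,.4,.5,.6,.65,.7): print(th,((knob(th)-knob(0))@down(Y)*1000).round(1))
E
```

```text
time: 6.1
position: [0.4633, 0.2588, 0.22]
orientation: [[-0.995, 0.098, -0.0], [0.098, 0.995, -0.0], [0.0, -0.0, -1.0]]
wrist_force: [-0.2, 1.0, 0.3]
opening: 0.0184
gripper_force: 27.8
t 6.1 pos [463.3 258.8 220. ] F [-0.17  0.95  0.28] M [-0.    0.04 -0.02] open 18.4 grip 27.8 -> d [-0.5  0.3 -2.1] rot [-0. -0.  0.]
0.1 [13.1  0.  21.3]
0.2 [23.9 -0.  43.8]
0.3 [32.5 -0.  67.3]
0.4 [38.7  0.  91.5]
0.5 [ 42.4   0.  116.2]
0.6 [ 43.7   0.  141.2]
0.65 [ 43.4   0.  153.7]
0.7 [ 42.4   0.  166.1]
```

```bash
python3 -m crank '[[0,0,0,0,0,0],[0,0,0,0,0,0],[0,0,0,0,0,0]]'
python3 - <<'E'
from h import *
delta(knob(0)-[0,0,.019],down(Y))
b=manip.camera("side")[135:195,185:265]
cv2.imwrite("pics/g2.png",cv2.resize(b,(640,480),interpolation=cv2.INTER_CUBIC))
print([((proj("side",p)-[185,135])*8).round() for p in (knob(0),np.array([.4633,.2588,.22]),np.array([.4633,.2588,.239]))])
E
```

```text
time: 6.4
position: [0.4633, 0.2588, 0.22]
orientation: [[-0.995, 0.098, -0.0], [0.098, 0.995, -0.0], [0.0, -0.0, -1.0]]
wrist_force: [-0.7, -0.0, 0.2]
opening: 0.0188
gripper_force: 27.8
t 6.4 pos [463.3 258.8 220. ] F [-0.7  -0.04  0.2 ] M [-0.05  0.04 -0.05] open 18.8 grip 27.8 -> d [-0.5  0.3 -2.2] rot [-0. -0.  0.]
[array([164., 360.]), array([168., 394.]), array([164., 364.])]
```

View pics/g2.png

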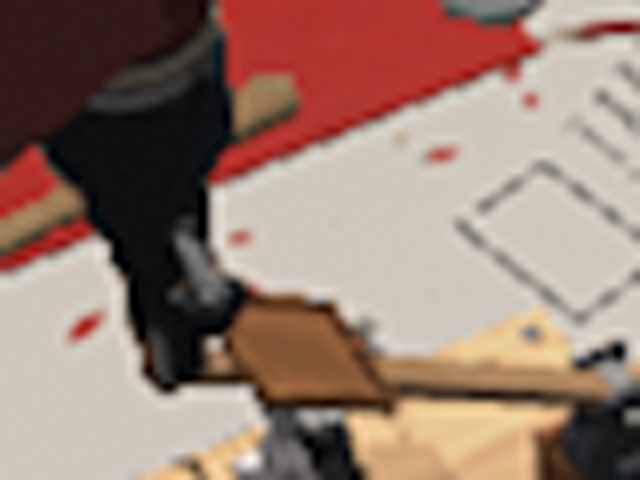

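```bash
python3 -m crank '[[0,0,0,0,0,0],[0,0,0,0,0,0],[0,0,0,0,0,0],[3.5,0,5.2,0,0,0],[3.3,0,5.3,0,0,0],[3.2,0,5.4,0,0,0],[3.1,0,5.4,0,0,0],[0,0,0,0,0,0],[0,0,0,0,0,0]]' 5
python3 - <<'E'
from h import *
delta(knob(0.1)-[0,0,.0212],down(Y))
manip.camera("side");delta(knob(0.1)-[0,0,.0212],down(Y))
E
```

```text
time: 7.35
position: [0.4497, 0.2602, 0.1986]
orientation: [[-0.995, 0.097, -0.001], [0.097, 0.995, 0.0], [0.001, -0.0, -1.0]]
wrist_force: [-5.3, -0.3, 5.3]
opening: 0.0162
gripper_force: 52.9
t 7.35 pos [449.7 260.2 198.6] F [-5.26 -0.29  5.3 ] M [0.01 0.73 0.02] open 16.2 grip 52.9 -> d [-1.1  0.2 -0. ] rot [-0.    -0.001  0.001]
t 7.4 pos [449.9 260.2 198.9] F [-4.02  0.37  5.88] M [-0.04  0.78 -0.02] open 16.5 grip 52.9 -> d [-0.9  0.2  0.2] rot [ 0.    -0.001  0.001]
```

```bash
python3 -m crank '[[3.2,0,5.4,0,0,0],[3.1,0,5.5,0,0,0],[2.9,0,5.6,0,0,0],[2.8,0,5.6,0,0,0],[0,0,0,0,0,0],[0,0,0,0,0,0]]'
python3 - <<'E'
from h import *
for i in range(3):
  manip.camera("side");delta(knob(0.2)-[0,0,.0212],down(Y))
E
```

```text
time: 8.0
position: [0.4387, 0.2612, 0.1766]
orientation: [[-0.995, 0.098, 0.001], [0.098, 0.995, -0.0], [-0.001, 0.0, -1.0]]
wrist_force: [-0.3, 0.1, 3.5]
opening: 0.0053
gripper_force: 1.8
t 8.05 pos [438.9 261.3 176.9] F [-0.47 -0.71  2.11] M [-0.01 -0.01  0.01] open 5.0 grip 1.8 -> d [-1.1  0.2  0.7] rot [0.    0.001 0.   ]
t 8.1 pos [438.9 261.2 177. ] F [0.23 0.14 2.73] M [-0.07 -0.03  0.05] open 4.9 grip 1.8 -> d [-1.1  0.2  0.8] rot [0.    0.001 0.   ]
t 8.15 pos [438.9 261.2 177. ] F [ 0.89 -0.03  2.82] M [ 0.   -0.04  0.02] open 4.9 grip 1.7 -> d [-1.1  0.2  0.9] rot [0.    0.001 0.   ]
```

```bash
python3 - <<'E'
from h import *
a=manip.camera("top")[175:235,200:280];b=manip.camera("side")[140:200,185:265]
cv2.imwrite("pics/g3.png",np.hstack([cv2.resize(x,(400,300),interpolation=cv2.INTER_CUBIC) for x in(a,b)]))
p=np.array([.4389,.2612,.177])
for q in (knob(0),knob(.2),p): print(((proj("side",q)-[185,140])*5+[400,0]).round())
E
```

```text
[503. 200.]
[476. 256.]
[478. 276.]
```

View pics/g3.png

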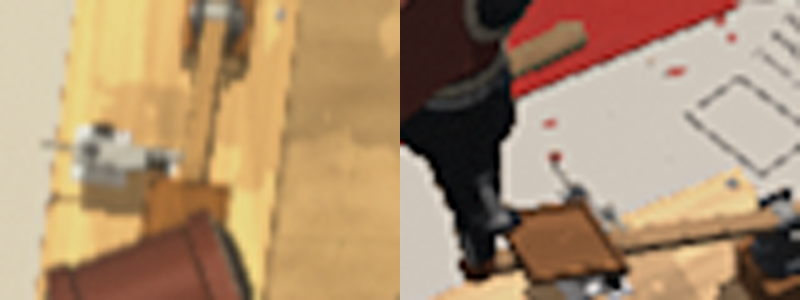

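```bash
python3 - <<'E'
from h import *
for th in (0,.2,.25,.3,.35,.4):
  print(th,*[((proj("side",knob(th,0,r))-[185,140])*5+[400,0]).round() for r in (60,100,150,250)],(knob(th)*1000).round())
delta(knob(.3),down(Y))
E
```

```text
0 [719. 214.] [677. 211.] [621. 207.] [503. 200.] [464. 259. 241.]
0.2 [712. 226.] [665. 232.] [605. 240.] [476. 256.] [440. 261. 197.]
0.25 [711. 229.] [663. 237.] [602. 248.] [471. 270.] [435. 262. 186.]
0.3 [710. 232.] [662. 243.] [599. 256.] [468. 283.] [431. 262. 174.]
0.35 [709. 235.] [660. 248.] [597. 263.] [465. 296.] [428. 263. 162.]
0.4 [708. 238.] [659. 253.] [596. 271.] [463. 309.] [425. 263. 150.]
t 8.25 pos [438.8 261.2 176.9] F [ 0.07 -0.33  2.7 ] M [-0.07 -0.12  0.02] open 4.9 grip 1.7 -> d [7.4 0.2 3.1] rot [0.    0.001 0.   ]
```

```bash
python3 - <<'E'
from h import *
b=np.mean([manip.camera("side").astype(float) for _ in range(2)],0).astype(np.uint8)
im=cv2.resize(b[160:220,185:265],(800,600),interpolation=cv2.INTER_CUBIC)
f=lambda q:tuple(int(x) for x in (proj("side",q)-[185,160]+.5)*10)
for th,c in((.2,(0,255,0)),(.34,(255,0,0))):
  cv2.circle(im,f(knob(th)),3,c,-1); cv2.circle(im,f(knob(th,0,130)),3,c,-1); cv2.circle(im,f(knob(th,0,60)),3,c,-1)
cv2.circle(im,f([.4388,.2612,.177]),3,(0,255,255),-1)
cv2.imwrite("pics/g4.png",im)
E
```

```text
(no output)
```

View pics/g4.png

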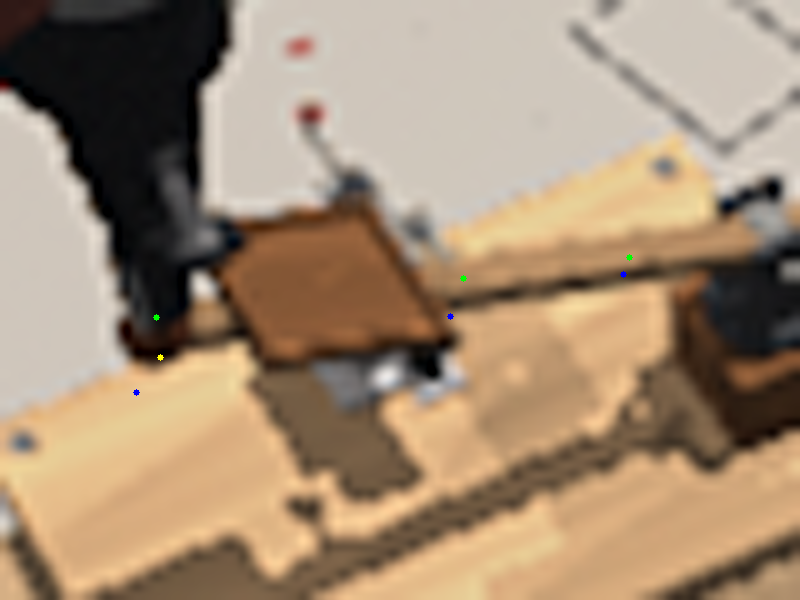

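The knob has slid down the pads and the fingertips now sit on top of it. I'll ease the arm back up under the fingers and regrip deeper.

```bash
python3 -m crank '[[-1.8,0,-4,0,0,0],[-1.8,0,-4,0,0,0],[-1.9,0,-4,0,0,0],[-1.9,0,-4,0,0,0],[-2,0,-4,0,0,0],[-2,0,-4,0,0,0],[0,0,0,0,0,0]]'
python3 - <<'E'
from h import *
for i in range(2):
  manip.camera("side");delta(knob(0.1),down(Y))
E
python3 -m crank '[[-2.1,0,-4,0,0,0],[-2.1,0,-4,0,0,0],[-2.2,0,-4,0,0,0],[-2.3,0,-4,0,0,0],[-2.3,0,-4,0,0,0],[0,0,0,0,0,0]]'
python3 - <<'E'
from h import *
for i in range(2):
  manip.camera("side");delta(knob(0.0),down(Y))
E
```

```text
time: 9.05
position: [0.4502, 0.2602, 0.2014]
orientation: [[-0.995, 0.098, 0.001], [0.098, 0.995, 0.0], [-0.001, 0.0, -1.0]]
wrist_force: [1.0, -0.5, 2.2]
opening: 0.0049
gripper_force: 1.0
t 9.1 pos [449.9 260.2 200.9] F [ 1.55 -0.78  1.12] M [-0.01 -0.12  0.02] open 5.0 grip 1.0 -> d [ -0.9   0.2 -18.9] rot [0. 0. 0.]
t 9.15 pos [449.7 260.1 200.6] F [ 1.22 -0.58  1.66] M [-0.06 -0.23  0.  ] open 5.2 grip 1.0 -> d [ -1.1   0.3 -19.3] rot [-0. -0.  0.]
time: 9.75
position: [0.4612, 0.2591, 0.2214]
orientation: [[-0.995, 0.098, 0.001], [0.098, 0.995, 0.0], [-0.001, 0.0, -1.0]]
wrist_force: [1.0, -0.5, 1.6]
opening: 0.0049
gripper_force: 0.7
t 9.8 pos [460.9 259.1 221. ] F [ 0.03 -0.13  0.14] M [ 0.02 -0.15 -0.01] open 5.2 grip 0.8 -> d [ -2.9   0.2 -20.2] rot [0. 0. 0.]
t 9.85 pos [460.6 259.1 220.6] F [0.94 0.38 1.33] M [-0.02 -0.13  0.04] open 5.0 grip 0.8 -> d [ -3.2   0.3 -20.5] rot [ 0. -0.  0.]
```

```bash
python3 -m crank '[[-1.2,0,-2,0,0,0],[-1.2,0,-2,0,0,0],[-1.2,0,-2,0,0,0],[0,0,-2,0,0,0],[0,0,0,0,0,0],[0,0,0,0,0,0]]'
python3 - <<'E'
from h import *
F=[]
for i in range(4):
  b=manip.camera("side");F.append(manip.get_obs()["wrist_force"])
print(np.mean(F,0).round(2)); delta(knob(0),down(Y))
im=cv2.resize(b[130:190,185:265],(800,600),interpolation=cv2.INTER_CUBIC)
f=lambda q:tuple(int(x) for x in (proj("side",q)-[185,130]+.5)*10)
for th,c in((0,(0,255,0)),(.1,(255,0,0))):
  for r in(250,130,60): cv2.circle(im,f(knob(th,0,r)),3,c,-1)
cv2.circle(im,f(manip.get_obs()["position"]),3,(0,255,255),-1)
cv2.imwrite("pics/g5.png",im)
E
```

```text
time: 10.45
position: [0.4639, 0.2587, 0.2282]
orientation: [[-0.995, 0.098, -0.001], [0.098, 0.995, -0.0], [0.001, -0.0, -1.0]]
wrist_force: [-0.2, 0.1, -1.0]
opening: 0.0053
gripper_force: 0.0
[-0.35  0.56  0.2 ]
t 10.65 pos [464.1 258.7 228.3] F [-0.36  0.92 -0.3 ] M [-0.05  0.02  0.04] open 5.5 grip 0.0 -> d [  0.3   0.3 -12.8] rot [-0. -0.  0.]
```

```bash
python3 -m crank '[[0,0,-20,0,0,0],[0,0,-20,0,0,0],[0,0,-10,0,0,0],[0,0,0,0,0,0]]'
python3 - <<'E'
from h import *
b=manip.camera("side"); o=manip.get_obs(); p=o["position"]; print(p, o["opening"])
u=proj("side",p);print("tcp px",u.round(1), "tcp+19",proj("side",p+[0,0,.019]).round(1),"+40",proj("side",p+[0,0,.04]).round(1))
g=b.max(2); x0=int(u[0])-12
print("cols",x0)
for r in range(int(u[1])-22,int(u[1])+8): print(r,*["%3d"%v for v in g[r,x0:x0+26]])
im=cv2.resize(b[110:170,185:265],(800,600),interpolation=cv2.INTER_CUBIC)
f=lambda q:tuple(int(x) for x in (proj("side",q)-[185,110]+.5)*10)
for c,q in(((0,255,0),knob(0)),((0,255,255),p),((255,0,0),p+[0,0,.019])): cv2.circle(im,f(q),3,c,-1)
cv2.imwrite("pics/g6.png",im)
E
```

```text
time: 11.05
position: [0.4651, 0.259, 0.2806]
orientation: [[-0.995, 0.098, 0.003], [0.098, 0.995, 0.001], [-0.003, 0.002, -1.0]]
wrist_force: [-0.3, 0.2, 0.1]
opening: 0.0052
gripper_force: 0.0
[0.46451051 0.25880847 0.27905474] 0.004849193491245919
tcp px [204.6 172.2] tcp+19 [204.  168.3] +40 [203.3 163.8]
cols 192
150 178 182 169 104  15  16  18  14  16  17  15  17  17  44  67  54  15  52 131 156 149 147 141 131 112  83
151 178 180 189 145  47  10  17  17  14  14  15  16  12  44  82  85  53  53 123 149 143 131 110  86  56 105
152 177 179 183 173 121  45  17  16  15  18  15  15   9  36  76  93  85  59 109 135 113  86  58 104 138 165
153 177 177 178 186 179 117  15  18  15  16  15  15  14  25  72  92  89  69  83  90  58 105 139 163 185 182
154 176 176 176 180 194 146  16  17  15  17  16  16  14  13  56  84  89  83  72 119 148 170 189 183 179 178
155 177 176 176 180 192 139  13  16  14  16  15  15  13  13  30  72  88  89  70 105 136 165 191 176 156 149
156 176 176 179 171 167 139  60  10  13  17  15  14  35  34  20  54  87 101  85  58  53  93 139 141 160 179
157 178 167 158 153 152 
[... 1759 characters left out ...]
 209 208 212 201 136  91 135 130 124 134 122 115 114
174 208 210 206 194 185 189 203 209 208 208 208 208 209 209 210 211 216 198 133 105 142 154 157 162 161 160
175 210 208 192 171 174 194 208 209 209 208 209 211 214 217 218 217 216 221 175 103 134 147 141 149 153 154
176 209 201 180 175 194 208 210 207 208 208 212 217 193 162 166 166 197 223 208 152 107 139 136 128 145 145
177 210 197 187 199 208 210 208 208 209 211 218 196 131  91  97  96 140 193 208 193 135 106 139 140 138 141
178 209 204 205 210 210 209 209 207 209 214 190 121  86 104 112 105  92 125 169 197 149  83 136 143 136 142
179 209 208 209 208 209 208 209 208 210 218 160  59  89 102 105 100  84  89 143 173 155 126 112 137 148 136
```

```bash
python3 -m crank '[[0,0,0,0,0,0],[0,0,0,0,0,0],[0,0,0,0,0,0],[0,0,0,0,0,0],[0,0,0,0,0,0],[0,0,0,0,0,0],[0,0,15,0,0,0],[0,0,15,0,0,0],[0,0,15,0,0,0],[0,0,15,0,0,0],[0,0,12,0,0,0],[0,0,6,0,0,0],[0,0,2,0,0,0],[0,0,0,0,0,0],[0,0,0,0,0,0]]' 75
python3 -m crank '[[0,0,0,0,0,0],[0,0,0,0,0,0],[0,0,0,0,0,0],[0,0,0,0,0,0],[0,0,0,0,0,0],[0,0,0,0,0,0],[0,0,0,0,0,0],[0,0,0,0,0,0]]' 10
```

```text
time: 12.6
position: [0.4647, 0.2589, 0.1995]
orientation: [[-0.995, 0.098, 0.001], [0.098, 0.995, 0.001], [-0.001, 0.001, -1.0]]
wrist_force: [0.5, -0.1, 0.4]
opening: 0.0752
gripper_force: 0.0
time: 13.4
position: [0.4641, 0.2588, 0.1988]
orientation: [[-0.995, 0.098, -0.0], [0.098, 0.995, 0.0], [0.0, 0.0, -1.0]]
wrist_force: [-2.7, 0.2, 3.1]
opening: 0.0231
gripper_force: 58.6
```

```bash
python3 -m crank '[[0,0,0,0,0,0],[0,0,0,0,0,0],[0,0,0,0,0,0],[0,0,0,0,0,0],[0,0,4,0,0,0],[0,0,4,0,0,0],[0,0,2,0,0,0],[0,0,0,0,0,0]]' 50
python3 -m crank '[[0,0,0,0,0,0],[0,0,0,0,0,0],[0,0,0,0,0,0],[0,0,0,0,0,0],[0,0,0,0,0,0],[0,0,0,0,0,0],[0,0,0,0,0,0]]' 10
```

```text
time: 14.2
position: [0.4639, 0.2585, 0.1878]
orientation: [[-0.995, 0.098, -0.001], [0.098, 0.995, -0.0], [0.001, -0.001, -1.0]]
wrist_force: [0.1, -0.4, 0.5]
opening: 0.0499
gripper_force: 0.0
time: 14.9
position: [0.4642, 0.2587, 0.1888]
orientation: [[-0.995, 0.098, -0.0], [0.098, 0.995, 0.0], [0.0, 0.0, -1.0]]
wrist_force: [-2.0, 0.1, 1.6]
opening: 0.023
gripper_force: 58.6
```

```bash
python3 -m crank '[[3.5,0,5.2,0,0,0],[3.3,0,5.3,0,0,0],[3.2,0,5.4,0,0,0],[3.1,0,5.4,0,0,0],[0,0,0,0,0,0],[0,0,0,0,0,0]]'
python3 - <<'E'
from h import *
F=[]
for i in range(4):
  manip.camera("side");F.append(manip.get_obs()["wrist_force"])
print(np.mean(F,0).round(2)); delta(knob(.1)-[0,0,.0524],down(Y))
E
```

```text
time: 15.5
position: [0.4512, 0.26, 0.1673]
orientation: [[-0.995, 0.098, 0.0], [0.098, 0.995, -0.0], [-0.0, -0.0, -1.0]]
wrist_force: [-1.8, 0.1, 3.8]
opening: 0.0233
gripper_force: 58.9
[-2.24 -0.68  4.44]
t 15.7 pos [451.4 260.  167.7] F [-2.93 -0.79  3.98] M [-0.03  0.13 -0.09] open 23.1 grip 58.9 -> d [0.6 0.2 0.3] rot [0. 0. 0.]
```

```bash
python3 -m crank '[[3.1,0,5.5,0,0,0],[2.9,0,5.6,0,0,0],[2.7,0,5.7,0,0,0],[2.5,0,5.7,0,0,0],[2.4,0,5.8,0,0,0],[2.2,0,5.9,0,0,0],[2.1,0,5.9,0,0,0],[1.9,0,5.9,0,0,0],[0,0,0,0,0,0],[0,0,0,0,0,0]]'
python3 - <<'E'
from h import *
F=[]
for i in range(3):
  manip.camera("side");F.append(manip.get_obs()["wrist_force"])
print(np.mean(F,0).round(2)); delta(knob(.3)-[0,0,.0524],down(Y))
k=[knob(.3)]+[knob(t) for t in(.35,.4,.45,.5,.55)]
for a,b in zip(k,k[1:]): print(((b-a)@down(Y)*1000/2).round(2))
E
```

```text
time: 16.7
position: [0.4322, 0.2619, 0.1212]
orientation: [[-0.995, 0.097, 0.002], [0.097, 0.995, -0.0], [-0.002, 0.0, -1.0]]
wrist_force: [6.3, 0.1, 2.8]
opening: 0.0235
gripper_force: 58.8
[5.76 0.28 3.16]
t 16.85 pos [432.3 261.9 121.5] F [ 5.43 -0.55  3.09] M [-0.27 -1.01  0.23] open 23.2 grip 58.8 -> d [ 0.9  0.2 -0. ] rot [0.    0.002 0.001]
[1.7  0.   6.01]
[1.39 0.   6.09]
[ 1.09 -0.    6.15]
[ 0.78 -0.    6.2 ]
[0.47 0.   6.23]
```

```bash
python3 -m crank '[[1.1,0,6,0,0,0],[1.2,0,6,0,0,0],[1.1,0,6.1,0,0,0],[1.1,0,6.1,0,0,0],[0.9,0,6.1,0,0,0],[0.9,0,6.2,0,0,0],[0,0,0,0,0,0],[0,0,0,0,0,0]]'
python3 - <<'E'
from h import *
F=[]
for i in range(4):
  manip.camera("side");F.append(manip.get_obs()["wrist_force"])
print(np.mean(F,0).round(2),np.std(F,0).round(2)); delta(knob(.45)-[0,0,.0524],down(Y))
E
```

```text
time: 17.65
position: [0.4245, 0.2625, 0.0845]
orientation: [[-0.995, 0.098, -0.002], [0.098, 0.995, -0.0], [0.002, -0.0, -1.0]]
wrist_force: [0.5, 0.3, 5.2]
opening: 0.0235
gripper_force: 59.1
[ 0.29 -0.68  5.12] [0.18 0.34 0.21]
t 17.85 pos [424.6 262.5  84.8] F [ 0.46 -0.36  4.95] M [-0.1  -0.23 -0.05] open 23.2 grip 59.1 -> d [ 1.5  0.3 -0.2] rot [-0.    -0.002  0.   ]
```

```bash
cat > f.py <<'E'
from h import *
F=[];P=[]
for i in range(5):
  manip.camera("side");o=manip.get_obs();F.append(o["wrist_force"]);P.append(o["position"])
p=np.mean(P,0)*1000; f=np.mean(F,0); s=(p[2]+52.4-100)/250
q=Rz(-Y)@(p-C*1000)
print("t",round(o["time"],2),"F",f.round(2),"z",p[2].round(2),"catframe xy",q[:2].round(1),"th",round(.6-np.arcsin(s),4),"open",round(o["opening"]*1000,1))
E
python3 -m crank '[[0.6,0,4.1,0,0,0],[0.5,0,4.1,0,0,0],[0.4,0,4.1,0,0,0],[0.3,0,4.1,0,0,0],[0.3,0,4.1,0,0,0],[0.2,0,4.1,0,0,0],[0.1,0,3,0,0,0],[0,0,0,0,0,0],[0,0,0,0,0,0]]'; python3 f.py
```

```text
time: 18.75
position: [0.4225, 0.2629, 0.0575]
orientation: [[-0.995, 0.098, -0.001], [0.098, 0.995, 0.0], [0.001, 0.0, -1.0]]
wrist_force: [0.8, -0.8, 6.4]
opening: 0.0229
gripper_force: 59.6
t 19.0 F [ 0.5  -0.07  6.34] z 57.53 catframe xy [-127.8  -30.1] th 0.5603 open 23.2
```

Now slow steps, feeling for the buffer.

```bash
python3 -m crank '[[0,0,1.5,0,0,0],[0,0,1.5,0,0,0],[0,0,0,0,0,0],[0,0,0,0,0,0]]'; python3 f.py;  python3 -m crank '[[0,0,1,0,0,0],[0,0,1,0,0,0],[0,0,0,0,0,0],[0,0,0,0,0,0]]'|sed -n 5p; python3 f.py
```

```text
time: 19.4
position: [0.4224, 0.263, 0.0545]
orientation: [[-0.995, 0.097, -0.001], [0.097, 0.995, 0.0], [0.001, 0.0, -1.0]]
wrist_force: [1.2, 1.2, 6.4]
opening: 0.0232
gripper_force: 59.7
t 19.65 F [ 0.05 -0.31  6.65] z 54.53 catframe xy [-127.9  -30.1] th 0.5723 open 23.1
opening: 0.023
t 20.3 F [ 0.42 -0.29  6.68] z 52.49 catframe xy [-127.9  -30.3] th 0.5804 open 23.4
```

```bash
python3 -m crank '[[0,0,1,0,0,0],[0,0,1,0,0,0],[0,0,0,0,0,0],[0,0,0,0,0,0]]'|sed -n 5p; python3 f.py
```

```text
opening: 0.0234
t 20.95 F [ 0.6  -0.11  6.46] z 50.64 catframe xy [-127.7  -30. ] th 0.5878 open 23.5
```

```bash
python3 -m crank '[[0,0,1,0,0,0],[0,0,1,0,0,0],[0,0,0,0,0,0],[0,0,0,0,0,0]]'|sed -n 5p; python3 f.py
```

```text
opening: 0.0232
t 21.6 F [ 0.48 -0.09  6.57] z 48.65 catframe xy [-127.7  -30. ] th 0.5958 open 23.1
```

```bash
python3 -m crank '[[0,0,1,0,0,0],[0,0,1,0,0,0],[0,0,0,0,0,0]]'|sed -n 5p; python3 f.py
```

```text
opening: 0.0234
t 22.15 F [ 0.04 -0.13  6.55] z 46.66 catframe xy [-127.7  -30. ] th 0.6038 open 23.5
```

```bash
python3 -m crank '[[0,0,1,0,0,0],[0,0,1,0,0,0],[0,0,0,0,0,0]]'|sed -n 5p; python3 f.py
```

```text
opening: 0.0233
t 22.7 F [0.23 0.11 6.36] z 44.68 catframe xy [-127.7  -30. ] th 0.6117 open 23.4
```

```bash
python3 -m crank '[[0,0,1,0,0,0],[0,0,1,0,0,0],[0,0,0,0,0,0]]'|sed -n 5p; python3 f.py
```

```text
opening: 0.0233
t 23.25 F [1.18 0.12 6.53] z 42.87 catframe xy [-127.3  -29.9] th 0.6189 open 23.0
```

```bash
python3 -m crank '[[0,0,1,0,0,0],[0,0,1,0,0,0],[0,0,0,0,0,0]]'|sed -n 5p; python3 f.py
```

```text
opening: 0.0237
t 23.8 F [0.93 0.28 6.61] z 40.92 catframe xy [-127.3  -29.9] th 0.6267 open 23.0
```

```bash
python3 -m crank '[[0,0,1,0,0,0],[0,0,1,0,0,0],[0,0,0,0,0,0]]'|sed -n 5p; python3 f.py
```

```text
opening: 0.0232
t 24.35 F [1.24 0.27 7.02] z 38.96 catframe xy [-127.2  -29.9] th 0.6345 open 23.3
```

```bash
python3 -m crank '[[0,0,0.7,0,0,0],[0,0,0.7,0,0,0],[0,0,0,0,0,0]]'|sed -n 5p; python3 f.py
```

```text
opening: 0.0231
t 24.9 F [1.22 0.35 6.7 ] z 37.62 catframe xy [-127.2  -29.8] th 0.6399 open 23.2
```

```bash
python3 -m crank '[[0,0,0.7,0,0,0],[0,0,0.7,0,0,0],[0,0,0,0,0,0]]'|sed -n 5p; python3 f.py
```

```text
opening: 0.0232
t 25.45 F [1.6  0.11 6.77] z 36.26 catframe xy [-127.1  -29.8] th 0.6454 open 23.1
```

```bash
python3 -m crank '[[0,0,0.9,0,0,0],[0,0,0.9,0,0,0],[0,0,0,0,0,0]]'|sed -n 5p; python3 f.py
```

```text
opening: 0.0231
t 26.0 F [ 2.64 -0.    6.4 ] z 34.63 catframe xy [-126.7  -29.8] th 0.6519 open 23.2
```

```bash
python3 -m crank '[[0,0,0.9,0,0,0],[0,0,0.9,0,0,0],[0,0,0,0,0,0]]'|sed -n 5p; python3 f.py
```

```text
opening: 0.023
t 26.55 F [ 2.91 -0.35  7.13] z 32.91 catframe xy [-126.6  -29.7] th 0.6588 open 23.3
```

```bash
python3 -m crank '[[-0.5,0,0.7,0,0,0],[0,0,0.7,0,0,0],[0,0,0,0,0,0]]'|sed -n 5p; python3 f.py
```

```text
opening: 0.0235
t 27.1 F [ 0.68 -0.26  8.63] z 31.52 catframe xy [-126.5  -29.7] th 0.6644 open 23.5
```

```bash
python3 -m crank '[[-0.3,0,0.7,0,0,0],[0,0,0.7,0,0,0],[0,0,0,0,0,0]]'|sed -n 5p; python3 f.py
```

```text
opening: 0.0232
t 27.65 F [-0.28 -0.4   9.38] z 30.17 catframe xy [-126.5  -29.7] th 0.6698 open 23.1
```

```bash
python3 -m crank '[[0,3.07,0,0,0,0.0123],[0,3.07,0,0,0,0.0123],[0,3.07,0,0,0,0.0123],[0,3.07,0,0,0,0.0123],[0,0,0,0,0,0]]'|tail -3; python3 f.py
```

```text
wrist_force: [0.4, 1.4, 9.1]
opening: 0.0232
gripper_force: 60.6
t 28.4 F [0.15 0.48 9.03] z 30.3 catframe xy [-126.1  -17.1] th 0.6693 open 23.6
```

```bash
python3 -m crank '[[0,3.07,0,0,0,0.0123],[0,3.07,0,0,0,0.0123],[0,3.07,0,0,0,0.0123],[0,3.07,0,0,0,0.0123],[0,0,0,0,0,0]]'|tail -3; python3 f.py;python3 -m crank '[[0,3.07,0,0,0,0.0123],[0,3.07,0,0,0,0.0123],[0,3.07,0,0,0,0.0123],[0,3.07,0,0,0,0.0123],[0,3.07,0,0,0,0.0123],[0,3.07,0,0,0,0.0123],[0,0,0,0,0,0]]'|tail -3; python3 f.py
```

```text
wrist_force: [0.5, 0.8, 9.3]
opening: 0.0235
gripper_force: 60.6
t 29.15 F [0.54 0.31 9.42] z 30.34 catframe xy [-125.2   -5. ] th 0.6691 open 22.9
wrist_force: [0.1, 0.2, 9.5]
opening: 0.0232
gripper_force: 60.6
t 30.1 F [ 1.13 -0.34  9.33] z 30.41 catframe xy [-122.7   13.2] th 0.6688 open 23.3
```

```bash
python3 -m crank '[[0,0,-0.8,0,0,0],[0,0,-0.8,0,0,0],[0,0,-0.8,0,0,0],[0,0,-0.8,0,0,0],[0,0,-0.8,0,0,0],[0,0,-0.8,0,0,0],[0,0,0,0,0,0]]'|tail -3; python3 f.py
```

```text
wrist_force: [1.9, -1.3, 6.1]
opening: 0.0233
gripper_force: 60.5
t 31.05 F [ 1.   -1.15  6.87] z 34.5 catframe xy [-123.    12.6] th 0.6524 open 23.3
```

```bash
python3 -m crank '[[0,0,-0.8,0,0,0],[0,0,-0.8,0,0,0],[0,0,-0.8,0,0,0],[0,0,-0.8,0,0,0],[0,0,-0.8,0,0,0],[0,0,0,0,0,0]]'|tail -3; python3 f.py
```

```text
wrist_force: [1.6, -1.9, 6.0]
opening: 0.0233
gripper_force: 60.4
t 31.9 F [ 1.11 -1.39  6.64] z 38.37 catframe xy [-123.2   12.5] th 0.6369 open 23.5
```

```bash
python3 -m crank '[[0,0,-0.6,0,0,0],[0,0,-0.6,0,0,0],[0,0,-0.6,0,0,0],[0,0,-0.6,0,0,0],[0,0,-0.6,0,0,0],[0,0,0,0,0,0]]'|tail -3; python3 f.py
```

```text
wrist_force: [0.6, -1.1, 6.5]
opening: 0.0233
gripper_force: 60.4
t 32.75 F [ 1.08 -1.18  6.04] z 41.27 catframe xy [-123.3   12.5] th 0.6253 open 22.9
```

```bash
python3 -m crank '[[0,0,-0.5,0,0,0],[0,0,-0.5,0,0,0],[0,0,-0.5,0,0,0],[0,0,0,0,0,0]]'|tail -3; python3 f.py
```

```text
wrist_force: [2.3, -1.5, 7.5]
opening: 0.0233
gripper_force: 60.4
t 33.4 F [ 1.15 -1.65  6.56] z 42.74 catframe xy [-123.4   12.4] th 0.6195 open 23.4
```

```bash
python3 -m crank '[[0,0,-0.5,0,0,0],[0,0,-0.5,0,0,0],[0,0,0,0,0,0]]'|tail -3; python3 f.py
```

```text
wrist_force: [1.8, -0.7, 5.8]
opening: 0.0235
gripper_force: 60.4
t 33.95 F [ 1.53 -1.2   6.08] z 43.63 catframe xy [-123.4   12.4] th 0.6159 open 23.5
```

```bash
python3 -m crank '[[0,0,-0.5,0,0,0],[0,0,-0.5,0,0,0],[0,0,0,0,0,0]]'|tail -3; python3 f.py
```

```text
wrist_force: [1.8, -1.0, 3.0]
opening: 0.0232
gripper_force: 60.3
t 34.5 F [ 2.11 -1.31  4.69] z 44.22 catframe xy [-123.4   12.4] th 0.6135 open 23.0
```

```bash
python3 -m crank '[[0,0,-0.5,0,0,0],[0,0,-0.5,0,0,0],[0,0,0,0,0,0]]'|tail -3; python3 f.py
```

```text
wrist_force: [2.1, -1.6, 1.1]
opening: 0.023
gripper_force: 60.1
t 35.05 F [ 2.93 -1.77  1.23] z 45.0 catframe xy [-123.4   12.3] th 0.6104 open 23.4
```

```bash
python3 -m crank '[[0,0,-0.5,0,0,0],[0,0,-0.5,0,0,0],[0,0,0,0,0,0]]'|tail -3; python3 f.py
```

```text
wrist_force: [4.7, -0.6, -1.8]
opening: 0.0235
gripper_force: 59.9
t 35.6 F [ 4.51 -0.92 -3.1 ] z 45.9 catframe xy [-123.5   12.3] th 0.6068 open 23.3
```

```bash
python3 -m crank '[[-0.5,0,0.4,0,0,0],[-0.3,-0.5,0.4,0,0,0],[0,-0.8,0,0,0,0],[0,-0.8,0,0,0,0],[0,0,0,0,0,0]]'|tail -3; python3 f.py
```

```text
wrist_force: [-2.2, 2.6, 0.1]
opening: 0.0236
gripper_force: 60.0
t 36.35 F [-3.69  1.97  0.37] z 45.26 catframe xy [-123.7   10.2] th 0.6093 open 23.3
```

```bash
python3 -m crank '[[0.35,0.7,0,0,0,0],[0,0,0,0,0,0]]'|tail -3; python3 f.py; python3 -m crank '[[0,0,0,0,0,0],[0,0,0,0,0,0],[0,0,0,0,0,0],[0,0,0,0,0,0],[0,0,0,0,0,0]]' 65|tail -3; python3 f.py
python3 - <<'E'
from h import *
b=manip.camera("side");cv2.imwrite("pics/h1.png",cv2.resize(b[160:220,185:265],(800,600),interpolation=cv2.INTER_CUBIC))
E
```

```text
wrist_force: [-4.0, -0.2, 0.0]
opening: 0.0231
gripper_force: 60.1
t 36.8 F [-4.93 -0.18  0.92] z 45.15 catframe xy [-123.6   10.6] th 0.6098 open 23.0
wrist_force: [-0.2, 1.4, -0.0]
opening: 0.0653
gripper_force: 0.0
t 37.55 F [-0.15 -0.32  0.03] z 45.55 catframe xy [-123.    11.1] th 0.6082 open 65.1
```

```bash
python3 -m crank '[[0,0,-5,0,0,0],[0,0,-10,0,0,0],[0,0,-15,0,0,0],[0,0,-20,0,0,0],[0,0,-30,0,0,0],[0,0,-30,0,0,0],[0,0,-30,0,0,0],[0,0,-30,0,0,0],[0,0,-30,0,0,0],[0,0,0,0,0,0]]'|head -2
python3 - <<'E'
from h import *
from scipy.optimize import minimize
b=manip.camera("side");t=manip.camera("top")
A=cv2.resize(b[165:210,195:255],(400,300),interpolation=cv2.INTER_CUBIC)
f=lambda q:tuple(int(x) for x in (proj("side",q)-[195,165]+.5)*6.667)
for sw,c in((.15,(0,255,0)),): cv2.circle(A,f(knob(.61,sw)),3,c,-1)
for k in (.6,): cv2.circle(A,f(knob(k,.15,60)),2,(255,0,0),-1)
tc=(323,178,340,194); 
B=cv2.resize(t[175:198,318:349],(400,300),interpolation=cv2.INTER_NEAREST)
D=cv2.resize(b[260:285,308:341],(400,300),interpolation=cv2.INTER_NEAREST)
# segment offcut: compare to bench colour
def seg(im,r0,r1,c0,c1):
    s=im[r0:r1,c0:c1].astype(float); bg=np.median(s.reshape(-1,3),0); d=np.abs(s-bg).sum(2); m=(d>60).astype(np.uint8)
    n,l,st,ce=cv2.connectedComponentsWithStats(m); k=1+np.argmax(st[1:,4]); w_=np.where(l==k,1,0)
    pts=np.argwhere(l==k)[:,::-1].astype(np.float32); print("area",st[k,4],"c",ce[k]+[c0,r0],cv2.minAreaRect(pts))
    return l==k
for m in (seg(t,175,198,318,345),seg(b,258,285,308,335)):
    for r in m.astype(int): print("".join(".#"[v] for v in r))
E_=np.vstack([np.hstack([A,B]),np.hstack([D,cv2.resize(t[180:225,205:265],(400,300),interpolation=cv2.INTER_CUBIC)])])
cv2.imwrite("pics/c1.png",E_)
print(manip.get_obs()["position"])
E
```

```text
time: 38.6
position: [0.4338, 0.3048, 0.2532]
area 91 c [328.41758242 185.32967033] ((10.75, 10.25), (11.31370735168457, 7.77817440032959), 45.0)
area 144 c [319.6875     271.38888889] ((11.547059059143066, 13.288236618041992), (10.738059043884277, 15.293599128723145), 12.528807640075684)
...........................
...........................
...........................
...........................
.........##................
........###................
.......#####...............
......#######..............
.....#########.............
.....##########............
.....###########...........
......###########..........
.......##########..........
........########...........
.........#######...........
..........#####............
...........###.............
...........................
...........................
...........................
...........................
...........................
...........................
...........................
...........................
...........................
...........................
...........................
...........................
..........###.#............
..........######...........
........#########..........
.......############........
.......###########.........
.......###########.........
.......###########.........
.......###########.........
.......##########..........
.......##########..........
.......##########..........
.......#########...........
.......##########..........
......##########...........
.......##.#####............
...........###.............
...........................
...........................
...........................
...........................
...........................
[0.43183807 0.30375682 0.24756717]
```

View pics/c1.png

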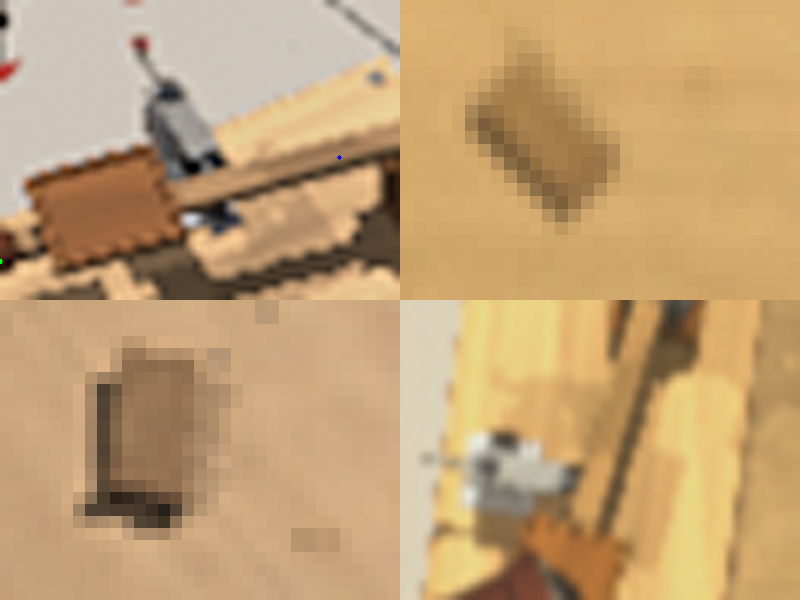

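```bash
python3 - <<'E'
from h import *
tp=lambda u,v:(318+u/12.9-.5,175+v/13.04-.5); sp=lambda u,v:(308+u/12.12-.5,260+v/12-.5)
print(atz("top",tp(150,127),.014),atz("side",sp(152,122),.014))
for n,f,pr in(("top",tp,[((125,55),(215,155)),((75,115),(165,215))]),("side",sp,[((122,48),(110,190)),((195,58),(185,195))])):
  for a,b in pr:
    d=atz(n,f(*a),.014)-atz(n,f(*b),.014); print(n,np.degrees(np.arctan2(d[1],d[0])).round(1),np.linalg.norm(d).round(4))
L=np.radians(44); o=manip.get_obs(); print(o["q"].round(1))
for a in (L,L-np.pi):
  R=down(a); print(np.degrees(a)); delta([.6555,-.122,.15],R)
E
```

```text
[ 0.65735551 -0.12254258  0.014     ] [ 0.65592313 -0.12178071  0.014     ]
top 43.3 0.0436
top 43.4 0.0435
side 46.4 0.0451
side 46.5 0.0434
[ 27.  -11.8 102.4  -0.   89.3 -47.5]
44.0
t 38.7 pos [431.8 303.8 247.6] F [-0.28  0.11 -1.57] M [-0.05  0.01 -0.  ] open 65.0 grip 0.0 -> d [-328.8 -350.9   97.6] rot [ 1.000e-03  4.000e-03 -1.038e+00]
-136.0
t 38.7 pos [431.8 303.8 247.6] F [-0.28  0.11 -1.57] M [-0.05  0.01 -0.  ] open 65.0 grip 0.0 -> d [-328.8 -350.9   97.6] rot [ 4.000e-03 -1.000e-03  2.104e+00]
```

```bash
python3 -m crank '[[-14,-15,0,0,0,0],[-26,-28,0,0,0,0],[-27.5,-29.3,0,0,0,0],[-27.5,-29.3,0,0,0,0],[-27.5,-29.3,0,0,0,0],[-27.5,-29.3,0,0,0,0],[-27.5,-29.3,0,0,0,0],[-27.5,-29.3,0,0,0,0],[-27.5,-29.3,0,0,0,0],[-27.5,-29.3,0,0,0,0],[-27.5,-29.3,0,0,0,0],[-26,-28,0,0,0,0],[-15,-16,0,0,0,0],[0,0,20,0,0,-0.149],[0,0,20,0,0,-0.149],[0,0,20,0,0,-0.149],[0,0,20,0,0,-0.149],[0,0,20,0,0,-0.149],[0,0,20,0,0,-0.149],[0,0,0,0,0,-0.149]]' 55|head -2
python3 - <<'E'
from h import *
manip.camera("side");delta([.6565,-.122,.03],down(np.radians(44.5)))
E
```

```text
time: 40.7
position: [0.6506, -0.121, 0.1191]
t 40.75 pos [ 651.5 -121.3  120.9] F [0.06 0.85 0.57] M [-0.02  0.01 -0.01] open 55.1 grip 0.0 -> d [-3.4 -4.6 90.8] rot [ 0.007 -0.004  0.006]
```

```bash
python3 -m crank '[[0,0,20,0,0,0],[0,0,20,0,0,0],[0,0,20,0,0,0],[0,0,15,0,0,0],[0,0,8,0,0,0],[0,0,0,0,0,0],[0,0,0,0,0,0]]'|head -2
python3 - <<'E'
from h import *
b=manip.camera("side");delta([.6565,-.122,.015],down(np.radians(44.5)))
p=manip.get_obs()["position"];R=down(np.radians(44.5))
print("tcp px",proj("side",p),"near pad tip",[proj("side",p+s*R[:,1]*.0275+[0,0,h]) .round(1) for s in(1,-1) for h in(0,.013,.027)])
cv2.imwrite("pics/x.png",b)
g=b.max(2)
for r in range(248,282): print(r,*["%3d"%v for v in g[r,303:338]])
E
```

```text
time: 41.45
position: [0.6548, -0.1223, 0.0431]
t 41.5 pos [ 655.2 -122.4   43.8] F [ 0.29  0.09 -0.39] M [-0.02 -0.01 -0.04] open 55.1 grip 0.0 -> d [-1.2 -0.6 28.8] rot [-0.002  0.001 -0.004]
tcp px [320.86456379 265.4477638 ] near pad tip [array([312.5, 264.1]), array([312.9, 262.1]), array([313.2, 260. ]), array([329.2, 266.8]), array([329.7, 264.8]), array([330.2, 262.6])]
248 203  87  13  20  21  13  76 173 168  63  11  19  21  20  19  21  20  21  20  21  21  20  20  21  19  22  20  23  21  21  21  20  19  12   5
249 239 156   9  19  19  19  15  11  11  14  19  21  20  21  20  19  20  18  19  19  18  21  21  19  20  22  21  22  20  20  20  19  14  69 161
250 251 199   4  19  20  18  21  20  19  21  22  19  19  21  21  18  14  12  14  15  15  16  18  18  20  20  21  21  20  21  20  21  22 101 222
251 244 197  19  16  21  20  20  23  20  22  21  20  22  21  18   9  71  75  36  38  39  20   4  12  12  16  17  20  19  20  19  26  24 109 185
252 238 197  65   9  16  13  13  17  23  23  18  18  18  14   8  60 175 214 202 207 210 207 180 106  33  20   9  16  22  19  21  23  19  78 102
[... 3476 characters left out ...]
  65  88 106 105 105 106 110 105  88  77  77  77  74  69  63  56 169 218 205 207 210 210 209 207 205 203 206 211 213 213 213
278  81  85  84  81  92 113 121 108  96  96 100  91  82  85  91  90  87  81  75  71 127 194 211 203 206 210 209 206 204 204 206 205 209 213 214
279  81  83  85  84  95 105 103  90  77  80  81  83  84  86  89  89  90  85  84  81  67 166 217 205 204 208 208 206 204 189 190 193 190 206 213
280  80  82  82  84  83  83  81  82  83  83  85  85  83  87  87  88  89  88  87  82  70 165 217 209 204 205 208 210 206 189 187 190 188 203 211
281  81  81  81  82  84  84  83  84  85  84  83  83  85  84  86  88  89  88  88  84  70 160 211 207 206 201 202 208 207 203 201 200 199 202 206
```

```bash
python3 -m crank '[[-1.2,-0.6,8,0,0,0],[0,0,10,0,0,0],[0,0,10,0,0,0],[0,0,8,0,0,0],[0,0,3,0,0,0],[0,0,0,0,0,0],[0,0,0,0,0,0]]' 42|sed -n '1,2p;4p'
python3 -m crank '[[0,0,2,0,0,0],[0,0,2,0,0,0],[0,0,2,0,0,0],[0,0,0,0,0,0]]'|sed -n '1,2p;4p'
```

```text
time: 42.2
position: [0.6558, -0.1218, 0.0036]
wrist_force: [-0.3, 0.3, 0.5]
time: 42.6
position: [0.6553, -0.1217, -0.0029]
wrist_force: [-0.1, -0.8, -0.1]
```

```bash
python3 -m crank '[[0,0,1.5,0,0,0],[0,0,1.5,0,0,0],[0,0,0,0,0,0]]'|sed -n '1,2p;4p'; python3 f.py|cut -c1-60
```

```text
time: 42.9
position: [0.6554, -0.1217, -0.0058]
wrist_force: [-0.8, -0.2, 0.6]Traceback (most recent call last):
  File "f.py", line 4, in <module>
    manip.camera("side");o=manip.get_obs();F.append(o["wrist_force"]);P.append(o["position"])
    ~~~~~~~~~~~~^^^^^^^^
ValueError: 200 camera calls are used up
```

```bash
python3 -m crank '[[0,0,1.2,0,0,0],[0,0,1.2,0,0,0],[0,0,0,0,0,0]]'|sed -n '2p;4p'
```

```text
position: [0.6554, -0.1217, -0.0082]
wrist_force: [0.1, -0.3, 0.7]
```

```bash
python3 -m crank '[[0,0,1.2,0,0,0],[0,0,1.2,0,0,0],[0,0,0,0,0,0]]'|sed -n '2p;4p'
```

```text
position: [0.6555, -0.1217, -0.0106]
wrist_force: [-0.6, -0.5, 0.8]
```

```bash
python3 -m crank '[[0,0,1.2,0,0,0],[0,0,1.2,0,0,0],[0,0,0,0,0,0]]'|sed -n '2p;4p'
```

```text
position: [0.6554, -0.1217, -0.013]
wrist_force: [0.2, 0.2, -0.3]
```

```bash
python3 -m crank '[[0,0,1,0,0,0],[0,0,1,0,0,0],[0,0,0,0,0,0]]'|sed -n '2p;4p'
```

```text
position: [0.6555, -0.1217, -0.0149]
wrist_force: [-0.3, -0.7, -0.4]
```

```bash
python3 -m crank '[[0,0,0,0,0,0],[0,0,0,0,0,0],[0,0,0,0,0,0],[0,0,0,0,0,0],[0,0,0,0,0,0]]' 17|sed -n '1,2p;4,6p'
```

```text
time: 44.8
position: [0.6559, -0.1219, -0.0143]
wrist_force: [-0.1, -0.2, 2.5]
opening: 0.018
gripper_force: 57.0
```

```bash
python3 -m crank '[[0,0,0,0,0,0],[0,0,0,0,0,0],[0,0,0,0,0,0],[0,0,-3,0,0,0],[0,0,-3.5,0,0,0],[0,0,0,0,0,0]]' 34|sed -n '1,2p;4,6p'
python3 -m crank '[[0,0,0,0,0,0],[0,0,0,0,0,0],[0,0,0,0,0,0],[0,0,0,0,0,0],[0,0,0,0,0,0]]' 14|sed -n '1,2p;4,6p'
```

```text
time: 45.4
position: [0.6563, -0.1219, -0.0072]
wrist_force: [0.6, 0.5, -0.5]
opening: 0.0342
gripper_force: 0.0
time: 45.9
position: [0.6556, -0.1217, -0.0083]
wrist_force: [-0.6, 0.7, 0.0]
opening: 0.0145
gripper_force: 0.0
```

```bash
python3 -m crank '[[0,0,-2,0,0,0],[0,0,0,0,0,0],[0,0,0,0,0,0],[0,0,0,0,0,0],[0,0,5,0,0,0],[0,0,4,0,0,0],[0,0,3.5,0,0,0],[0,0,0,0,0,0]]' 42|sed -n '1,2p;4,6p'
python3 -m crank '[[0,0,0,0,0,0],[0,0,0,0,0,0],[0,0,0,0,0,0],[0,0,0,0,0,0],[0,0,0,0,0,0],[0,0,0,0,0,0]]' 12|sed -n '1,2p;4,6p'
```

```text
time: 46.7
position: [0.6548, -0.1215, -0.0199]
wrist_force: [0.6, 0.2, -0.7]
opening: 0.0418
gripper_force: 0.0
time: 47.3
position: [0.6559, -0.1218, -0.0184]
wrist_force: [1.3, 1.0, 1.2]
opening: 0.0199
gripper_force: 59.0
```

```bash
python3 -m crank '[[0,0,-5,0,0,0],[0,0,-15,0,0,0],[0,0,-25,0,0,0],[0,0,-35,0,0,0],[0,0,-35,0,0,0],[0,0,-35,0,0,0],[0,0,-30,0,0,0],[0,0,-10,0,0,0],[0,0,0,0,0,0]]'|sed -n '1,2p;4,6p'
python3 - <<'E'
from h import *
for sw in(.15,.165):
  print(knob(.61,sw,190)); delta(knob(.61,sw,190)*[1,1,0]+[0,0,.17],down(Y-.157+np.pi/2))
E
```

```text
time: 48.2
position: [0.6569, -0.1221, 0.1744]
wrist_force: [0.6, -0.3, -0.6]
opening: 0.0197
gripper_force: 58.9
[0.48501245 0.28545664 0.09810003]
t 48.2 pos [ 656.9 -122.1  174.4] F [ 0.64 -0.26 -0.62] M [-0.02 -0.02  0.07] open 19.7 grip 58.9 -> d [-161.6  411.7    3. ] rot [-0.005  0.001 -0.542]
[0.48573341 0.28821376 0.09810003]
t 48.2 pos [ 656.9 -122.1  174.4] F [ 0.64 -0.26 -0.62] M [-0.02 -0.02  0.07] open 19.7 grip 58.9 -> d [-164.   413.2    3. ] rot [-0.005  0.001 -0.542]
```

```bash
python3 -m crank '[[-6,16,0,0,0,0],[-12,30,0,0,0,0],[-13,33,0,0,0,0],[-13,33,0,0,0,0],[-13,33,0,0,0,0],[-13,33,0,0,0,0],[-13,33,0,0,0,0],[-13,33,0,0,0,0],[-13,33,0,0,0,0],[-13,33,0,0,0,0],[-13,33,0,0,0,0],[-13,33,0,0,0,0],[-13,33,0,0,0,0],[-12,30,0,0,0,0],[-3,3.5,0,0,0,-0.12],[0,0,0,0,0,-0.14],[0,0,0,0,0,-0.14],[0,0,0,0,0,-0.142],[0,0,0,0,0,0],[0,0,0,0,0,0]]'|sed -n '1,2p;4,6p'
python3 - <<'E'
from h import *
delta(knob(.61,.158,190)*[1,1,0]+[0,0,.108],down(Y-.157+np.pi/2))
E
```

```text
time: 50.2
position: [0.4711, 0.3177, 0.1693]
wrist_force: [0.2, -0.1, -0.7]
opening: 0.02
gripper_force: 58.9
t 50.2 pos [471.1 317.7 169.3] F [ 0.16 -0.11 -0.72] M [0.03 0.   0.02] open 20.0 grip 58.9 -> d [ 26.  -21.8  61.3] rot [ 0.003 -0.002 -0.003]
```

```bash
python3 -m crank '[[13,-11,0,0,0,0],[13,-10.8,0,0,0,0],[0,0,10,0,0,0],[0,0,15,0,0,0],[0,0,15,0,0,0],[0,0,12,0,0,0],[0,0,6,0,0,0],[0,0,0,0,0,0],[0,0,0,0,0,0]]'|sed -n '1,2p;4,6p'
python3 - <<'E'
from h import *
delta(knob(.61,.158,190)*[1,1,0]+[0,0,.0886],down(Y-.157+np.pi/2))
E
```

```text
time: 51.1
position: [0.4873, 0.2875, 0.1135]
wrist_force: [-0.0, 0.8, -0.4]
opening: 0.02
gripper_force: 58.9
t 51.1 pos [487.3 287.5 113.5] F [-0.04  0.81 -0.44] M [-0.01 -0.01  0.03] open 20.0 grip 58.9 -> d [ 1.   1.7 24.9] rot [-0.  0. -0.]
```

```bash
python3 -m crank '[[1,1.7,4,0,0,0],[0,0,4,0,0,0],[0,0,4,0,0,0],[0,0,2,0,0,0],[0,0,0,0,0,0]]'|sed -n '1,2p;4p'; python3 -m crank '[[0,0,1,0,0,0],[0,0,1,0,0,0],[0,0,0,0,0,0]]'|sed -n '1,2p;4p'
```

```text
time: 51.6
position: [0.4849, 0.2865, 0.0988]
wrist_force: [0.4, -0.8, -1.1]
time: 51.9
position: [0.4852, 0.2867, 0.0973]
wrist_force: [-0.1, -0.0, -0.8]
```

```bash
python3 -m crank '[[0,0,1,0,0,0],[0,0,1,0,0,0],[0,0,0,0,0,0]]'|sed -n '1,2p;4p'
```

```text
time: 52.2
position: [0.4851, 0.2867, 0.0951]
wrist_force: [0.4, 0.6, 0.2]
```

```bash
python3 -m crank '[[0,0,1,0,0,0],[0,0,0.8,0,0,0],[0,0,0,0,0,0]]'|sed -n '1,2p;4p'
```

```text
time: 52.5
position: [0.4851, 0.2866, 0.0933]
wrist_force: [0.0, -0.1, 0.6]
```

```bash
python3 -m crank '[[0,0,0,0,0,0]]'|sed -n '2p;4p'; python3 -m crank '[[0,0,0.8,0,0,0],[0,0,0,0,0,0]]'|sed -n '2p;4p';python3 -m crank '[[0,0,0,0,0,0]]'|sed -n '4p'
```

```text
position: [0.4852, 0.2867, 0.0935]
wrist_force: [-0.5, -0.1, 0.1]
position: [0.4852, 0.2867, 0.0926]
wrist_force: [0.6, -0.4, -0.4]
wrist_force: [0.0, 0.1, 0.3]
```

```bash
python3 -m crank '[[0,0,0.8,0,0,0],[0,0,0,0,0,0]]'|sed -n '2p;4p';python3 -m crank '[[0,0,0,0,0,0]]'|sed -n '4p'
```

```text
position: [0.4852, 0.2867, 0.0918]
wrist_force: [-0.6, 0.4, -0.6]
wrist_force: [0.3, -0.3, -0.8]
```

No contact yet; continue down.

```bash
python3 -m crank '[[0,0,0.8,0,0,0],[0,0,0.5,0,0,0],[0,0,0,0,0,0]]'|sed -n '2p;4p';python3 -m crank '[[0,0,0,0,0,0]]'|sed -n '4p'
```

```text
position: [0.4852, 0.2867, 0.0906]
wrist_force: [0.4, 0.0, 0.3]
wrist_force: [-0.5, -0.8, -0.0]
```

```bash
python3 -m crank '[[0,0,0.7,0,0,0],[0,0,0.5,0,0,0],[0,0,0,0,0,0]]'|sed -n '2p;4p';python3 -m crank '[[0,0,0,0,0,0]]'|sed -n '4p'
```

```text
position: [0.4853, 0.2868, 0.09]
wrist_force: [-2.1, -1.3, 4.4]
wrist_force: [-2.0, -0.7, 4.1]
```

```bash
python3 -m crank '[[0,0,0.7,0,0,0],[0,0,0.5,0,0,0],[0,0,0,0,0,0]]'|sed -n '2p;4p';python3 -m crank '[[0,0,0,0,0,0]]'|sed -n '4p'
```

```text
position: [0.4854, 0.287, 0.0892]
wrist_force: [-5.0, -1.3, 7.4]
wrist_force: [-3.9, -1.9, 7.4]
```

```bash
python3 -m crank '[[0,0,-0.6,0,0,0],[0,0,-0.6,0,0,0],[0,0,-0.5,0,0,0],[0,0,0,0,0,0]]'|sed -n '1,2p;4p'; python3 -m crank '[[0,0,0,0,0,0]]'|sed -n '4p'
```

```text
time: 54.8
position: [0.4854, 0.2868, 0.09]
wrist_force: [-1.9, -0.4, 4.4]
wrist_force: [-0.6, 0.4, 3.7]
```

```bash
python3 -m crank '[[0,0,-0.4,0,0,0],[0,0,-0.4,0,0,0],[0,0,0,0,0,0]]'|sed -n '1,2p;4p'; python3 -m crank '[[0,0,0,0,0,0]]'|sed -n '4p'
```

```text
time: 55.2
position: [0.4853, 0.2867, 0.0904]
wrist_force: [0.4, 1.4, 0.2]
wrist_force: [0.2, 0.5, 0.9]
```

```bash
python3 -m crank '[[0,0,0,0,0,0],[0,0,0,0,0,0],[0,0,0,0,0,0],[0,0,0,0,0,0]]' 29|sed -n '1,2p;4,6p'; python3 -m crank '[[0,0,-1,0,0,0],[0,0,-2,0,0,0],[0,0,-3,0,0,0],[0,0,-4,0,0,0],[0,0,-6,0,0,0],[0,0,-6,0,0,0],[0,0,0,0,0,0]]'|sed -n '1,2p;4,6p'
```

```text
time: 55.7
position: [0.4851, 0.2866, 0.0905]
wrist_force: [0.5, -0.2, -0.6]
opening: 0.0288
gripper_force: 0.0
time: 56.4
position: [0.4861, 0.2871, 0.1144]
wrist_force: [0.1, 0.1, 0.6]
opening: 0.0289
gripper_force: 0.0
```

Released freely, with no side forces. I'll retreat up and away, then hand in.

```bash
python3 -m crank '[[0,0,-15,0,0,0],[0,0,-25,0,0,0],[0,0,-30,0,0,0],[0,0,-30,0,0,0],[0,0,-20,0,0,0],[0,0,0,0,0,0],[0,0,0,0,0,0],[0,0,0,0,0,0]]'|sed -n '1,2p;4,6p'; python3 -c "
from bench import manip
print(manip.finish_job())"
```

```text
time: 57.2
position: [0.4844, 0.2863, 0.2309]
wrist_force: [-0.2, 0.6, -1.1]
opening: 0.0292
gripper_force: 0.0
the job is handed in; nothing more can be done
None
```

I handed the job in at 57.2 s with the arm cocked and the smallest offcut released in the tray. My first grip slipped off the knob near the top of the stroke, though the fingertips held the arm down and I eased it back up before regripping. I saw the arm on the hook in a picture. The offcut's placing I judged by force only, because the camera calls had run out, and it briefly pressed the tray to about 7 N.

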